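# Lengthen the rack holder by one notch and load the long rack

## Task

The telescopic rack holder is still set for the short blue rack. Press its orange spring button down, slide the inner tube out gently until the button pops up in the very next hole, without forcing the catch against the hole's edge (20 N at most), then set the long red tube rack down flat on the bed between the two stops and let go. Do not drop the rack, and leave the other things on the bench where they are.

Things in the scene. Friction and masses are not known exactly. Their poses are not given: they have to be found in the camera images.
- holder: Rack holder fixed to the bench, z up, origin on the bench top: grey base (155 x 240 x 8 mm) with a rack bed and, beside it, an aluminium outer tube, both along y. Tube: 44 mm wide, centred at x +30 mm, y -105 to +52 mm, top 34 mm above the bench, with a 24 mm slot; in it, 3 mm below the top, strips about 4 mm thick (steel, then yellow) with a row of holes joined by a narrow track.
- bed (a point): Floor of the rack bed, 8 mm above the bench, midway across it, at x -55 mm, y +12 mm of the holder; axes are the holder's. The bed is 60 mm wide between two lips 8 mm high; a fixed stop (-y) and a moving stop (+y) close its ends. The tube's near wall is 63 mm from the bed's middle, on the +x side.
- fixed_stop (a point): Middle of the inner face (faces +y) of the fixed stop, 8 mm thick, 76 mm wide, top 48 mm above the bench; axes are the holder's.
- moving_stop (a point): Middle of the inner face (faces -y) of the moving stop, an upright aluminium plate 8 mm thick on the end of the inner tube, top 51 mm above the bench; axes are the holder's. The two faces are 143 mm apart when joint slide is 0, too short for the red rack.
- slide (a joint): How far the inner tube (with moving stop and button) is drawn out, m, along the holder's +y. Starts within 1 mm of 0, locked, button up in the first hole. Slides at 1 to 3 N. The next hole (15 mm, for the catch's 12 mm) is centred at slide 55 mm, but the yellow strip that has it may sit up to 12 mm either way: find it by feel. The one after it comes 35 mm further.
- button (a joint): How far the button is pressed, m: 0 up, 0.008 fully down; its spring gives 4 N up, 8 N down. Up, its steel catch stands in a hole and locks the tube. Pressed over 4 mm it is free to slide. Between holes (surely at slide 10 to 40 mm) the strip holds it down at 3 to 4 mm also when let go; pushed on over the next hole it jumps up to 0. The catch bears 20 N at most.
- button_top (a point): Centre of the top of the orange button's cap, moving with it; axes are the holder's. Cap: 22 mm (x) by 18 mm (y), 16 mm high, on a thin stem. When up, its top is 58 mm above the bench and its underside 8 mm above the tube's top. At slide 0 it is at x +30, y -61 mm of the holder. It can be pinched by its sides, pressed down and pushed along.
- red_rack_centre (a point): Centre, half-way up, of the long red tube rack: 50 mm along its x, 176 mm along its y, 56 mm high, 0.18 to 0.31 kg, loose, standing on the bench, z up; either end may lie either way in the bed. It stands to the left or the right of the holder, the blue rack on the other side.
- blue_rack: Short blue tube rack, 50 x 140 x 56 mm, loose, origin at the centre of its underside. Not needed: leave alone.
- tip_box: Pale tip box with clear lid, 88 x 128 x 74 mm, loose, origin under its centre. Leave alone.
- reagent_bottle: Amber bottle with blue cap, 60 mm across, 120 mm high, loose, origin under its centre. Leave alone.
- beaker: Glass beaker, 68 mm across, 85 mm high, loose, origin under its centre. Leave alone.
- small_jar: White jar with red cap, 44 mm across, 50 mm high, loose, origin under its centre. Leave alone.
- sample_pot: Clear pot with yellow cap, 40 mm across, 45 mm high, loose, origin under its centre. Leave alone.
Not all that is in view belongs to the job. Of the things that look like the part that bears red_rack_centre, the larger one is meant.

How it is judged:
On the way, in this order (a step that is already met when the one before it is completed fails the run):
1. the button is pressed down clear of the first hole (value of joint button above 0.0035 m), for 0.1 s.
2. the tube is out by one notch and the button is up in the next hole (value of joint slide between 0.04 and 0.07 m and value of joint button below 0.0015 m), for 0.3 s.
At the end, for the whole second after the job is handed in: The slide is out one notch (40 to 70 mm) with the button up (within 1.5 mm); the red rack stands flat (0.05 rad) on the bed floor (centre 32 to 40 mm above the bench), within 8 mm of the bed's middle line and 0.12 rad of its direction, between the two stops, at rest (all of step 2 and x of red_rack_centre in the frame of bed between -0.008 and 0.008 m and y of red_rack_centre in the frame of fixed_stop above 0.085 m and y of red_rack_centre in the frame of moving_stop below -0.085 m and height (world z) of red_rack_centre between 0.032 and 0.04 m and angle between red_rack_centre's own z axis and vertical below 0.05 rad and angle between the y axis of red_rack_centre and the y axis of holder, either way round below 0.12 rad and linear speed of red_rack below 0.02 m/s); the robot touches nothing.
It fails at once if the catch is forced against the strip with more than 22 N (contact force between button and strip above 22 N or contact force between button and front_strip above 22 N).
It fails at once if the red rack is dropped or thrown (faster than 0.5 m/s while not held) (linear speed of red_rack above 0.5 m/s and contact force between red_rack and the fingers below 0.1 N).
It fails at once if one of the other things is moved by more than 30 mm (distance of any of blue_rack, tip_box, reagent_bottle, beaker, small_jar, sample_pot from where it was at the start of the episode above 0.03 m).
It also fails if it takes over 64 s, if anything falls off the work surface, if the arm or the gripper's body presses on something with over 40 N, if the wrist force passes 120 N, or if a joint passes its speed limit or range.

## Robot

A 7-joint arm with a two-finger parallel gripper is mounted at the origin on the work surface. World frame = base frame: x ahead of the robot, y to its left, z up, the work surface at z = 0. Lengths are in m, angles in rad, forces in N, time in s.
With the tool pointing down it reaches from about 0.4 to 0.85 m from the base axis. Payload 10.4 kg.
Tool frame: the origin (TCP) lies midway between the tips of the shut fingers; the grasp point (between the pads) lies 19 mm behind it; y points along the fingers, x is the direction in which the jaws open and shut, and the axes are right-handed (so a half turn about y gives the same grasp; the last joint's range is limited). The gripper opens to 87 mm and grips with 3 to 60 N. Pads are 19 mm wide; open, the fingers measure 117 mm over their backs; the gripper's body (75 mm by 190 mm) begins 51 mm behind the grasp point.
Start: joints at [1.239, 0.332, -0.065, 1.46, 0.022, 1.35, -0.088], TCP at [0.19, -0.595, 0.198] pointing down, gripper open.
Joint ranges: [-2.6, 2.6], [-0.5, 2.12], [-1.47, 1.34], [0.16, 2.42], [-1.27, 4.41], [0.06, 2.06], [-2.6, 2.6]. Speed limits (rad/s): [2.22, 2.22, 2.79, 2.79, 3.14, 3.14, 3.14].

## Interface

Orientations are given as a unit quaternion [x, y, z, w].
In Python, from plant import bot, optics, close_job gives the robot as it stands.
- The arm moves only by the tool step_arm, never from a script. Its argument "series" is a list of rows, each a list of 7 numbers: the shift along the tool's x, y, z in mm, then the turn, a rotation vector about the tool's x, y, z in rad, then the opening, from 0 (shut) to 1 (fully open). In form: [[tx, ty, tz, wx, wy, wz, claw], ...]. A call has 1 to 5 rows; each row shifts and turns the commanded pose from where the row before left it, along the tool's axes as they then stand; what a row does not reach is not made up. A row lasts 1/8 s, in which the tool goes at most 62.5 mm and 10.7 degrees, less where a joint would pass 70% of its speed; a pose out of reach is approached as far as the arm can. A call is refused whole if a number of a shift passes 62.5 or a number of a turn 0.188, either way. A call with a gripper value outside its range is refused whole. The fingers move at their own pace and stop on an object; "newtons" is the grip in N (left out, the last holds). Time passes only in rows, so rows that do not move let the fingers close. It gives the time, the measured TCP pose, the force and the opening at its end, in the units of the state.
- bot.get_obs(): the state, without advancing time (a new reading comes with each control period).
- optics.camera(name): name is "scene" or "side" or "wrist"; returns a dict with "img" (384x512x3 uint8, red, green, blue), "range_z" (384x512 float32, m along the optical axis (not along the pixel's ray), 0 where there is no reading), "intrinsics" (3x3 intrinsics, pixels), "R" (3x3) and "t" (3): a world point X has camera coordinates R X + t. Camera axes: x right, y down, z forward; pixel columns grow to the right and rows downward; lengths in m; the calibration is good to about 2 mm. A picture is of the moment at which its call begins.
- close_job(): hands the job in, once; it reports no verdict.
Trained networks look in a picture, given as the dict that the camera call returned (one of the last four; its "shot" number tells which), for a name from the list of things; names that differ only in an ending like _2 or _b are one class to them, and where a whole thing is asked for, a point or a joint stands for the part that bears it (a point fixed in the world has none). Each returns a list of dicts, best first, with "p" (0 to 1); they miss things now and then, are a little off and sometimes report something else, mostly with a low value. They report only what shows in the picture. A call takes as long as a camera call. They do not tell look-alikes from the thing itself.
- optics.outline_of(picture, label): "region" (384x512 bool, what is visible of it) and "point" ([row, column] in pixels, amid what is visible of it).
- optics.spot_point(picture, label): "point" ([row, column] in pixels: a listed point, or the origin of a listed thing).
The state is a dict: "t": time; "qpos": joint angles; "dq": joint speeds; "tau": joint torques, N m; "ee_pos": TCP position; "orientation": TCP orientation; "force": force on the tool from outside, world axes, zero at the start; "wrist_torque": the same for the moment, N m; "gripper_width": opening from 0.0 (shut) to 1.0 (fully open).
Only numpy, scipy, OpenCV 4.12 (cv2) and the standard library are available. Lean on these libraries where they do the work, as an engineer would, in place of code of your own. Each camera call takes 0.05 s, during which the arm holds its last target. There are 200 camera calls.

## Working session

There is one attempt and no reset: what is moved stays moved. The work goes in short steps, Python scripts to look and compute and a tool call to move; the robot and the scene stay as the last step left them, time stands still between calls to the robot, and variables do not carry over. Pictures are saved under pics/ and viewed, about 8 in all and at most 12, crops included, and the job is handed in when it is done.

Besides the shell and the picture viewer there is one more tool, called after "Call:" by a JSON object that holds its "api" and its "payload", one argument or row to a line. step_arm: Moves the arm, as the interface text tells. Its arguments: {"type":"object","properties":{"series":{"type":"array","items":{"type":"array","items":{"type":"number"}}},"newtons":{"type":"number"}},"required":["series"]}

```bash
mkdir -p pics; cat > h.py <<'E'
import numpy as np, cv2
from scipy.spatial.transform import Rotation as Ro
from plant import bot, optics
def world(c,px,off=0):
    r,k=px; r0,k0=int(round(r)),int(round(k))
    p=c["range_z"][max(0,r0-2):r0+3,max(0,k0-2):k0+3]; p=p[p>0]
    if len(p)==0: return None
    z=np.median(p)+off
    K=c["intrinsics"]; X=np.array([(k-K[0,2])/K[0,0]*z,(r-K[1,2])/K[1,1]*z,z])
    return c["R"].T@(X-c["t"])
def cloud(c,m):
    m=m&(c["range_z"]>0); r,k=np.nonzero(m); z=c["range_z"][m]; K=c["intrinsics"]
    X=np.stack([(k-K[0,2])/K[0,0]*z,(r-K[1,2])/K[1,1]*z,z],1)
    return (X-c["t"])@c["R"]
def plane(c,px,h):
    K=c["intrinsics"]; d=c["R"].T@np.array([(px[1]-K[0,2])/K[0,0],(px[0]-K[1,2])/K[1,1],1]); o=-c["R"].T@c["t"]
    return o+d*(h-o[2])/d[2]
E
python3 - <<'E'
from h import *
np.set_printoptions(precision=4,suppress=True)
ims=[]
for n in ["scene","side"]:
    c=optics.camera(n); ims.append(c["img"])
    print(n,"cam at",-c["R"].T@c["t"])
    for l in ["red_rack_centre","holder","button_top","moving_stop","fixed_stop","bed","blue_rack","tip_box","reagent_bottle","beaker","small_jar","sample_pot"]:
        for d in optics.spot_point(c,l)[:2]: print(l,round(d["p"],2),np.round(d["point"],0),world(c,d["point"]))
    for l in ["red_rack_centre","blue_rack"]:
        for d in optics.outline_of(c,l)[:3]:
            P=cloud(c,d["region"]); zt=np.percentile(P[:,2],95); T=P[abs(P[:,2]-zt)<.006]
            print(l,d["p"],zt,cv2.minAreaRect((T[:,:2]*1000).astype(np.float32)))
cv2.imwrite("pics/a.png",np.vstack([i[:,:,::-1] for i in ims]))
print(bot.get_obs())
E
```

```text
scene cam at [1.2657 0.6996 0.7961]
red_rack_centre 0.81 [250. 434.] [0.3778 0.4908 0.0353]
red_rack_centre 0.76 [256. 376.] [0.5169 0.4006 0.0552]
button_top 0.6 [184. 236.] [ 0.5207 -0.0946  0.0404]
moving_stop 0.98 [201. 277.] [0.4926 0.0516 0.0313]
fixed_stop 0.64 [180. 250.] [ 0.4577 -0.0941  0.0223]
fixed_stop 0.6 [200. 278.] [0.4891 0.0513 0.0349]
bed 0.79 [198. 268.] [0.5176 0.038  0.0497]
blue_rack 0.85 [160. 186.] [ 0.5294 -0.3369  0.0286]
tip_box 0.76 [201. 153.] [ 0.7565 -0.2087  0.0437]
tip_box 0.64 [200. 270.] [0.5174 0.0463 0.046 ]
reagent_bottle 0.78 [270. 239.] [0.7712 0.1703 0.0336]
beaker 0.66 [294. 301.] [0.728  0.3308 0.0367]
small_jar 0.51 [193. 321.] [0.3535 0.1156 0.0188]
sample_pot 0.45 [168. 146.] [ 0.6471 -0.409   0.0195]
red_rack_centre 0.77 0.0416795941173976 ((362.6990966796875, 483.24920654296875), (38.329833984375, 126.81900024414062), 64.35574340820312)
red_rack_centre 0.69 0.05806054500297232 ((495.9283447265625, 384.54461669921875), (178.02435302734375, 53.4303092956543), 82.87692260742188)
red_rack_centre 0.42 0.053165982661684694 ((507.83666992187
[... 1389 characters left out ...]
(19.30272674560547, 21.727170944213867), 86.83908081054688)
blue_rack 0.89 0.059580334648180605 ((511.7906188964844, -368.6939392089844), (49.694522857666016, 142.76182556152344), 4.903233051300049)
{'t': 1.5, 'qpos': array([ 1.2394,  0.3322, -0.0647,  1.4601,  0.0216,  1.3499, -0.0885]), 'dq': array([ 0.    , -0.0012, -0.0007, -0.0007,  0.0008,  0.0008, -0.0005]), 'tau': array([  0.0002, -62.3029,   0.0243, -39.0117,  -0.0613,   0.0316,
         0.0001]), 'ee_pos': array([ 0.19  , -0.5955,  0.1978]), 'orientation': array([ 0.571 , -0.4171,  0.4172, -0.5709]), 'force': array([-0.2769, -0.7275, -0.557 ]), 'wrist_torque': array([-0.0308,  0.0203, -0.0257]), 'gripper_width': 0.9974737033219553}
```

View pics/a.png

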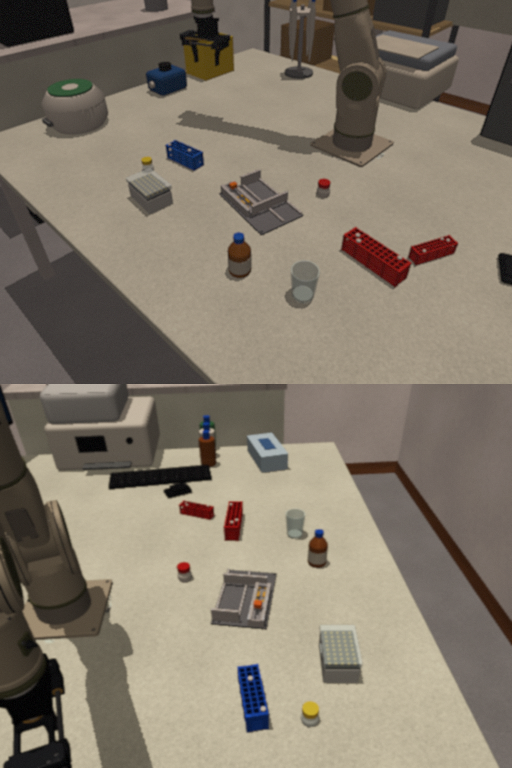

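```bash
cat >> h.py <<'E'
np.set_printoptions(precision=4,suppress=True)
def plan(pos,jaw=None):
    """shift (mm) in tool axes to pos; then turn (rad) bringing tool x along world direction angle jaw (mod pi), tool y down"""
    o=bot.get_obs(); R=Ro.from_quat(o["orientation"]); out=[1000*R.inv().apply(np.array(pos)-o["ee_pos"])]
    if jaw is not None:
        y=np.array([0,0,-1.]); best=None
        for s in (0,np.pi):
            x=np.array([np.cos(jaw+s),np.sin(jaw+s),0]); T=Ro.from_matrix(np.stack([x,y,np.cross(x,y)],1))
            v=(R.inv()*T).as_rotvec()
            if best is None or np.linalg.norm(v)<np.linalg.norm(best): best=v
        out.append(best)
    print("plan",*[np.round(v,4) for v in out])
E
python3 - <<'E'
from h import *
o=bot.get_obs(); print(Ro.from_quat(o["orientation"]).as_matrix())
c=optics.camera("side")
for d in optics.outline_of(c,"holder")[:1]:
    P=cloud(c,d["region"]);print(P.min(0),P.max(0))
    Q=(P[P[:,2]<.06][:,:2]*1000).astype(np.float32); print(cv2.minAreaRect(Q))
    m=d["region"]; r,k=np.nonzero(m); im=c["img"][r.min()-15:r.max()+15,k.min()-15:k.max()+15,::-1]
    cv2.imwrite("pics/b.png",cv2.resize(im,None,fx=6,fy=6,interpolation=2)); print(im.shape,r.min(),k.min())
w=optics.camera("wrist"); print("wristcam rel",-w["R"].T@w["t"]-o["ee_pos"],w["R"][2])
plan([.5,-.05,.33],np.pi/2)
E
```

```text
[[ 0.3039  0.      0.9527]
 [-0.9527 -0.0001  0.3039]
 [ 0.0001 -1.      0.    ]]
[ 0.4177 -0.1332 -0.0005] [0.6128 0.1316 0.0619]
((516.71044921875, 3.7430267333984375), (252.86471557617188, 154.97679138183594), 77.3111343383789)
(88, 94, 3) 185 211
wristcam rel [0.0731 0.0243 0.187 ] [-0.2635 -0.0843 -0.961 ]
plan [-425.3904 -132.2273  461.123 ] [-0.0001  0.3088  0.    ]
```

View pics/b.png

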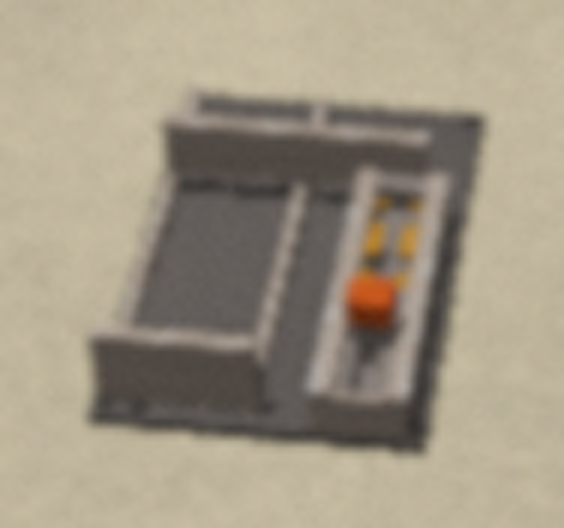

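Call:
{"api": "step_arm", "payload": {
  "series": [
    [-39, -12, 42, 0, 0, 0, 1],
    [-39, -12, 42, 0, 0, 0, 1],
    [-39, -12, 42, 0, 0, 0, 1],
    [-39, -12, 42, 0, 0, 0, 1],
    [-39, -12, 42, 0, 0, 0, 1]
  ]
}}

```text
t: 2.28
ee_pos: [0.3315, -0.3441, 0.2584]
orientation: [0.571, -0.417, 0.417, -0.571]
force: [0.9, 0.1, -0.0]
gripper_width: 1.005
```

Call:
{"api": "step_arm", "payload": {
  "series": [
    [-39, -12, 42, 0, 0, 0, 1],
    [-39, -12, 42, 0, 0, 0, 1],
    [-39, -12, 42, 0, 0, 0, 1],
    [-39, -12, 42, 0, 0, 0, 1],
    [-39, -12, 42, 0, 0, 0, 1]
  ]
}}

```text
t: 2.9
ee_pos: [0.4722, -0.0946, 0.3185]
orientation: [0.571, -0.417, 0.418, -0.571]
force: [1.6, -1.2, -0.6]
gripper_width: 1.003
```

Call:
{"api": "step_arm", "payload": {
  "series": [
    [-36, -12, 42, 0, 0, 0, 1],
    [0, 0, 0, 0, 0.15, 0, 1],
    [0, 0, 0, 0, 0.15, 0, 1],
    [0, 0, 0, 0, 0, 0, 1]
  ]
}}

```text
t: 3.4
ee_pos: [0.5006, -0.0491, 0.3298]
orientation: [0.502, -0.497, 0.498, -0.502]
force: [-0.7, 0.3, -0.3]
gripper_width: 0.999
```

```bash
python3 - <<'E'
from h import *
o=bot.get_obs(); print(o["t"],o["ee_pos"],Ro.from_quat(o["orientation"]).as_matrix())
c=optics.camera("wrist")
for l in ["button_top","moving_stop","fixed_stop","bed","holder"]:
    for d in optics.spot_point(c,l)[:2]: print(l,round(d["p"],2),np.round(d["point"],1),world(c,d["point"]))
P=cloud(c,np.ones((384,512),bool)).reshape(-1,3)
np.savez("w.npz",**{k:np.array(c[k]) for k in ("img","range_z","intrinsics","R","t")})
for a,b in((.005,.012),(.045,.054),(.055,.062)):
    Q=P[(P[:,2]>a)&(P[:,2]<b)&(abs(P[:,1])<.2)]
    if len(Q): print(a,len(Q),Q.min(0),Q.max(0),cv2.minAreaRect((Q[:,:2]*1000).astype(np.float32)))
cv2.imwrite("pics/c.png",c["img"][:,:,::-1])
E
```

```text
3.4 [ 0.5006 -0.0491  0.3298] [[ 0.0098  0.0001  1.    ]
 [-1.     -0.0001  0.0098]
 [ 0.0001 -1.      0.0001]]
button_top 0.54 [136.  278.3] [ 0.5453 -0.0811  0.0575]
moving_stop 0.57 [167.4 203. ] [0.485  0.0493 0.0088]
fixed_stop 0.6 [188.8 279.7] [ 0.4492 -0.0894  0.0185]
bed 0.58 [172.6 225.3] [0.4757 0.0094 0.0076]
bed 0.38 [ 17.2 398.3] [ 0.7078 -0.2393  0.0737]
holder 0.69 [143.1 240.8] [ 0.5289 -0.019   0.008 ]
0.005 7591 [ 0.4167 -0.2     0.005 ] [0.7466 0.1656 0.012 ] ((579.8796997070312, 0.3095855712890625), (366.1739807128906, 298.1261291503906), 82.37645721435547)
0.045 718 [ 0.419  -0.1998  0.045 ] [0.7336 0.1683 0.0539] ((574.3447875976562, -2.4881134033203125), (368.8269958496094, 292.6143798828125), 84.56367492675781)
0.055 241 [ 0.5343 -0.1999  0.0552] [0.7301 0.1692 0.0619] ((630.9744873046875, -12.194107055664062), (369.9462585449219, 187.25770568847656), 87.80470275878906)
```

View pics/c.png

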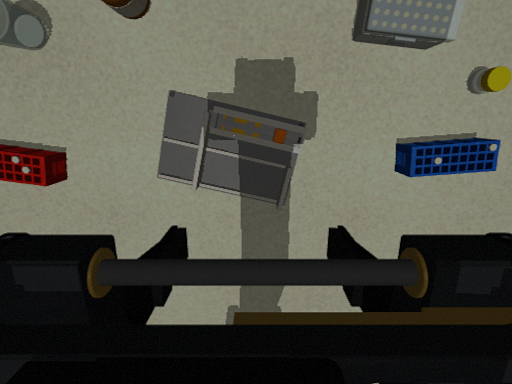

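```bash
python3 - <<'E'
from h import *
c=dict(np.load("w.npz")); P=cloud(c,np.ones((384,512),bool))
S=P[(P[:,0]>.39)&(P[:,0]<.64)&(abs(P[:,1])<.16)]
B=S[(S[:,2]>.005)&(S[:,2]<.06)]; print(len(B),cv2.minAreaRect((B[:,:2]*1000).astype(np.float32)))
hs=c["img"].astype(int); m=(hs[:,:,0]>140)&(hs[:,:,1]<110)&(hs[:,:,2]<60); m[:,:240]=0;m[:,320:]=0; m[200:]=0
C=cloud(c,m);C=C[C[:,2]>.053]; print("cap",len(C),C.min(0),C.max(0),cv2.minAreaRect((C[:,:2]*1000).astype(np.float32)))
yaw=np.radians(-12); 
for deg in (-11,-12,-13):
    y=np.radians(deg); R=np.array([[np.cos(y),-np.sin(y)],[np.sin(y),np.cos(y)]])
    b=np.array([(C[:,0].min()+C[:,0].max())/2,(C[:,1].min()+C[:,1].max())/2])
    o=b-R@[.03,-.061]; L=(B[:,:2]-o)@R; print(deg,b,o,np.percentile(L,[.5,99.5],axis=0))
    T=(S[:,:2]-o)@R; s=(S[:,2]>.042)&(S[:,2]<.053)&(T[:,0]<-.01); print(" stop tops y:",np.histogram(T[s][:,1],bins=np.arange(-.13,.12,.01)))
E
```

```text
11878 ((515.712158203125, 1.0550079345703125), (240.10169982910156, 154.97079467773438), 77.61285400390625)Traceback (most recent call last):
  File "<stdin>", line 6, in <module>
    return umr_minimum(a, axis, None, out, keepdims, initial, where)
ValueError: zero-size array to reduction operation minimum which has no identity
```

```bash
python3 - <<'E'
from h import *
c=dict(np.load("w.npz"))
y=np.radians(-12.39); R=np.array([[np.cos(y),-np.sin(y)],[np.sin(y),np.cos(y)]])
o=np.array([.5157,.0011])-R@[-.0165,.012]; print("origin",o,"button",o+R@[.03,-.061],"bed",o+R@[-.055,.012])
P=cloud(c,np.ones((384,512),bool)); L=np.c_[(P[:,:2]-o)@R,P[:,2]]
s=(abs(L[:,0]-.03)<.03)&(abs(L[:,1]+.061)<.03)&(L[:,2]>.05); print("cap",s.sum(),np.percentile(L[s],[0,50,100],axis=0))
for a,b in((-.11,-.05),(.04,.12)):
    s=(L[:,0]<-.0)&(L[:,0]>-.1)&(L[:,1]>a)&(L[:,1]<b)&(L[:,2]>.04); print("stop",s.sum(),np.percentile(L[s],[2,50,98],axis=0))
t=(abs(L[:,0]-.03)<.03)&(L[:,1]>-.03)&(L[:,1]<.04)&(L[:,2]>.0325)&(L[:,2]<.04); print("tube",np.percentile(L[t],[1,99],axis=0))
E
```

```text
origin [ 0.5292 -0.0142] button [ 0.5455 -0.0802] bed [0.4781 0.0094]
cap 28957 [[ 0.     -0.091   0.0508]
 [ 0.0119 -0.0664  0.4585]
 [ 0.042  -0.031   0.4749]]
stop 1782 [[-0.0788 -0.0991  0.0465]
 [-0.0096 -0.0848  0.4033]
 [-0.0001 -0.0796  0.4482]]
stop 617 [[-0.0848  0.042   0.0421]
 [-0.0033  0.0517  0.4259]
 [-0.0001  0.0593  0.4392]]
tube [[ 0.0092 -0.029   0.0325]
 [ 0.0528  0.0392  0.036 ]]
```

```bash
python3 - <<'E'
from h import *
plan([.5462,-.0805,.10],np.radians(77.61))
E
```

```text
plan [ 31.6208 229.7731  45.299 ] [-0.0001  0.2262  0.0001]
```

Call:
{"api": "step_arm", "payload": {
  "series": [
    [8, 57.5, 11, 0, 0, 0, 0.55],
    [8, 57.5, 11, 0, 0, 0, 0.55],
    [8, 57.5, 11, 0, 0, 0, 0.55],
    [7.6, 57.3, 12.3, 0, 0, 0, 0.55],
    [0, 0, 0, 0, 0.113, 0, 0.55]
  ]
}}

```text
t: 4.32
ee_pos: [0.5434, -0.0809, 0.0949]
orientation: [-0.474, 0.528, -0.523, 0.471]
force: [0.3, -0.0, 1.1]
gripper_width: 0.574
```

Call:
{"api": "step_arm", "payload": {
  "series": [
    [0, 0, 0, 0, 0.113, 0, 0.55],
    [0, 0, 0, 0, 0, 0, 0.55],
    [0, 0, 0, 0, 0, 0, 0.55]
  ]
}}

```text
t: 4.7
ee_pos: [0.5463, -0.0805, 0.1001]
orientation: [0.444, -0.55, 0.551, -0.444]
force: [0.9, 0.2, -1.0]
gripper_width: 0.551
```

```bash
python3 - <<'E'
from h import *
plan([.5462,-.0805,.048],np.radians(77.61))
ims=[]
for n in("wrist","side"):
    c=optics.camera(n)
    for d in optics.spot_point(c,"button_top")[:2]: print(n,d["p"],d["point"],world(c,d["point"]),plane(c,d["point"],.058))
    ims.append(c["img"])
ims[1]=cv2.resize(ims[1][165:261,190:318],(512,384))
cv2.imwrite("pics/d.png",np.hstack(ims)[:,:,::-1][::1,::1][:, :1024]); i=cv2.imread("pics/d.png"); cv2.imwrite("pics/d.png",cv2.resize(i,(800,300)))
E
```

```text
plan [ 0.0633 52.1451 -0.1391] [-0.0004  0.0018  0.0001]
wrist 0.9 [206.1, 263.2] [ 0.5476 -0.0847  0.0579] [ 0.5476 -0.0847  0.058 ]
side 0.57 [215.1, 256.9] [ 0.5477 -0.0428  0.0329] [ 0.5459 -0.0712  0.058 ]
```

View pics/d.png

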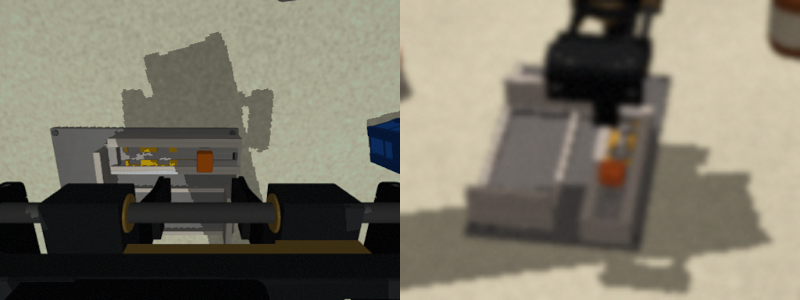

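Call:
{"api": "step_arm", "payload": {
  "series": [
    [0, 27, 0, 0, 0, 0, 0.5],
    [0, 27, 0, 0, 0, 0, 0.4],
    [0, 0, 0, 0, 0, 0, 0.35],
    [0, 0, 0, 0, 0, 0, 0.35]
  ],
  "newtons": 4
}}

```text
t: 5.4
ee_pos: [0.5469, -0.0804, 0.047]
orientation: [0.443, -0.551, 0.551, -0.443]
force: [0.8, 0.6, 0.8]
gripper_width: 0.363
```

```bash
python3 - <<'E'
from h import *
o=bot.get_obs(); print(o["ee_pos"],o["force"])
c=optics.camera("wrist")
for d in optics.spot_point(c,"button_top")[:2]: print(d["p"],d["point"],plane(c,d["point"],.058))
cv2.imwrite("pics/e.png",cv2.resize(c["img"][120:320,150:400,::-1],(625,500)))
E
```

```text
[ 0.5469 -0.0804  0.047 ] [0.8462 0.6221 0.7756]
0.82 [233.9, 263.1] [ 0.5461 -0.083   0.058 ]
```

View pics/e.png

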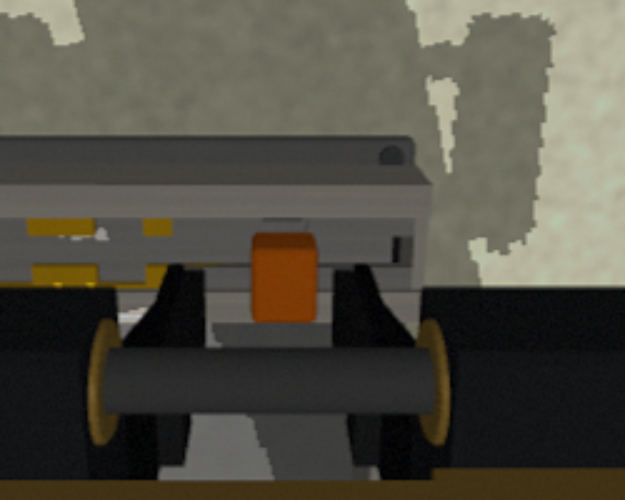

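Call:
{"api": "step_arm", "payload": {
  "series": [
    [3, 1, 0, 0, 0, 0, 0.3],
    [0, 0, 0, 0, 0, 0, 0.26],
    [0, 0, 0, 0, 0, 0, 0.22],
    [0, 0, 0, 0, 0, 0, 0.18]
  ],
  "newtons": 3
}}

```text
t: 6.0
ee_pos: [0.5456, -0.0833, 0.045]
orientation: [0.443, -0.551, 0.551, -0.443]
force: [0.3, -1.3, 0.3]
gripper_width: 0.203
```

Call:
{"api": "step_arm", "payload": {
  "series": [
    [0, 0, 0, 0, 0, 0, 0.16],
    [0, 0, 0, 0, 0, 0, 0.16]
  ],
  "newtons": 3
}}

```text
t: 6.25
ee_pos: [0.5456, -0.0833, 0.0449]
orientation: [-0.443, 0.551, -0.551, 0.443]
force: [-0.3, 0.2, 0.3]
gripper_width: 0.162
```

```bash
python3 - <<'E'
from h import *
c=optics.camera("wrist")
for d in optics.spot_point(c,"button_top")[:2]: print(d["p"],d["point"],plane(c,d["point"],.058))
K=c["intrinsics"]; o=bot.get_obs(); R=Ro.from_quat(o["orientation"])
for v in ([0,0,0],[.01,0,0],[0,0,.0095],[0,0,-.0095],[0,-.019,0]):
    X=c["R"]@(o["ee_pos"]+R.apply(v))+c["t"]; p=K@X; print(v,p[:2]/p[2])
cv2.imwrite("pics/f.png",cv2.resize(c["img"][120:320,150:400,::-1],(625,500)))
E
```

```text
0.96 [236.6, 260.3] [ 0.5442 -0.0838  0.058 ]
[0, 0, 0] [259.0293 227.4204]
[0.01, 0, 0] [273.2104 227.4354]
[0, 0, 0.0095] [259.0705 214.7097]
[0, 0, -0.0095] [258.9891 239.8027]
[0, -0.019, 0] [259.2241 238.693 ]
```

View pics/f.png

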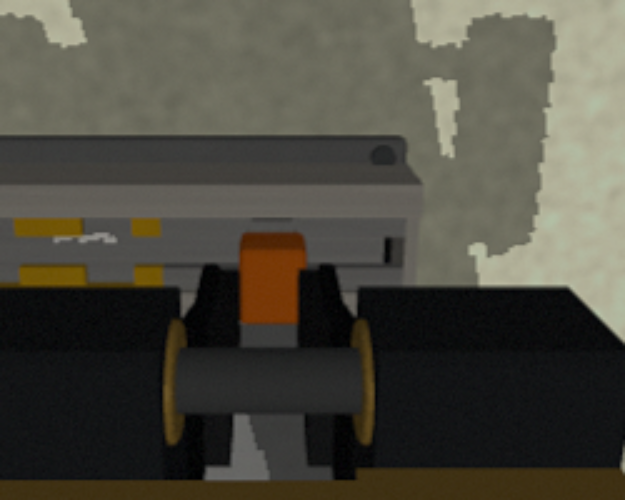

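Call:
{"api": "step_arm", "payload": {
  "series": [
    [0, 0, 0, 0, 0, 0, 0.1],
    [0, 0, 0, 0, 0, 0, 0.05]
  ],
  "newtons": 3
}}

```text
t: 6.6
ee_pos: [0.5456, -0.0834, 0.0449]
orientation: [0.443, -0.551, 0.551, -0.443]
force: [0.1, -0.3, -0.1]
gripper_width: 0.076
```

Call:
{"api": "step_arm", "payload": {
  "series": [
    [0, 0, 0, 0, 0, 0, 0],
    [0, 0, 0, 0, 0, 0, 0]
  ],
  "newtons": 3
}}

```text
t: 6.85
ee_pos: [0.5456, -0.0833, 0.045]
orientation: [0.443, -0.551, 0.551, -0.443]
force: [-0.5, 0.4, 0.1]
gripper_width: 0.007
```

```bash
python3 - <<'E'
from h import *
c=optics.camera("wrist"); print(bot.get_obs()["gripper_width"])
for d in optics.spot_point(c,"button_top")[:2]: print(d["p"],d["point"],plane(c,d["point"],.058))
cv2.imwrite("pics/g.png",cv2.resize(c["img"][120:320,150:400,::-1],(625,500)))
E
```

```text
0.006543887628763679
0.97 [234.8, 260.6] [ 0.5454 -0.0843  0.058 ]
```

View pics/g.png

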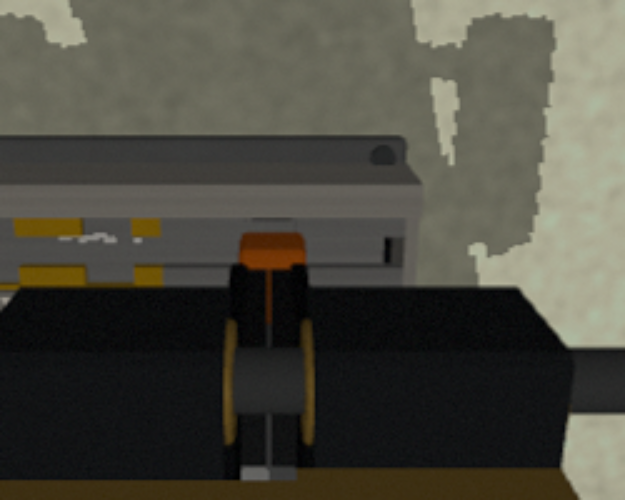

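```bash
python3 - <<'E'
from h import *
c=optics.camera("wrist"); 
for cr in ((240,270),(255,270),(262,270),(275,250),(275,290),(300,250),(300,290),(340,270),(400,250),(440,290),(470,260)):
    px=(120+cr[0]/2.5,150+cr[1]/2.5); print(cr,world(c,px),c["img"][int(px[0]),int(px[1])])
E
```

```text
(240, 270) [ 0.5563 -0.085   0.0513] [78 36  3]
(255, 270) [ 0.5546 -0.0846  0.0578] [118  56   9]
(262, 270) [ 0.5528 -0.0842  0.0581] [116  53   4]
(275, 250) [ 0.5572 -0.0802  0.0751] [6 7 6]
(275, 290) [ 0.5556 -0.0896  0.0762] [6 9 8]
(300, 250) [ 0.5569 -0.0805  0.0886] [13 10 14]
(300, 290) [ 0.5553 -0.0891  0.0892] [7 9 8]
(340, 270) [ 0.5552 -0.0845  0.1055] [26 26 25]
(400, 250) [ 0.5747 -0.0862  0.1573] [40 41 41]
(440, 290) [ 0.5416 -0.0853  0.1191] [16 17 17]
(470, 260) [ 0.4537 -0.0589  0.0079] [99 99 96]
```

Call:
{"api": "step_arm", "payload": {
  "series": [
    [0, 2, 0, 0, 0, 0, 0],
    [0, 2, 0, 0, 0, 0, 0],
    [0, 2, 0, 0, 0, 0, 0]
  ]
}}

```text
t: 7.38
ee_pos: [0.5455, -0.0833, 0.0387]
orientation: [-0.443, 0.551, -0.551, 0.443]
force: [0.2, 0.8, -0.3]
gripper_width: 0.007
```

Call:
{"api": "step_arm", "payload": {
  "series": [
    [0, 2, 0, 0, 0, 0, 0],
    [0, 2, 0, 0, 0, 0, 0]
  ]
}}

```text
t: 7.62
ee_pos: [0.5456, -0.0833, 0.0348]
orientation: [0.443, -0.551, 0.551, -0.443]
force: [0.2, 0.0, -0.7]
gripper_width: 0.012
```

Call:
{"api": "step_arm", "payload": {
  "series": [
    [0, 1, 0, 0, 0, 0, 0],
    [0, 1, 0, 0, 0, 0, 0]
  ]
}}

```text
t: 7.88
ee_pos: [0.5456, -0.0833, 0.0331]
orientation: [0.443, -0.551, 0.551, -0.443]
force: [-2.8, 0.3, 3.5]
gripper_width: 0.002
```

Call:
{"api": "step_arm", "payload": {
  "series": [
    [0.8, -14, 0, 0, 0, 0, 0.1],
    [0, 0, 0, 0, 0, 0, 0.4],
    [0, 0, 0, 0, 0, 0, 0.4],
    [0, 10, 0, 0, 0, 0, 0.4],
    [0, 14, 0, 0, 0, 0, 0.4]
  ],
  "newtons": 3
}}

```text
t: 8.5
ee_pos: [0.5453, -0.0842, 0.0219]
orientation: [0.443, -0.551, 0.551, -0.443]
force: [1.0, 0.4, -0.5]
gripper_width: 0.386
```

Call:
{"api": "step_arm", "payload": {
  "series": [
    [0, 1, 0, 0, 0, 0, 0.35],
    [0, 0, 0, 0, 0, 0, 0.3],
    [0, 0, 0, 0, 0, 0, 0.24],
    [0, 0, 0, 0, 0, 0, 0.2],
    [0, 0, 0, 0, 0, 0, 0.1]
  ],
  "newtons": 3
}}

```text
t: 9.12
ee_pos: [0.5456, -0.0842, 0.0222]
orientation: [0.443, -0.551, 0.551, -0.443]
force: [-0.4, 0.5, 1.9]
gripper_width: 0.209
```

Call:
{"api": "step_arm", "payload": {
  "series": [
    [0, 0, 0, 0, 0, 0, 0.1]
  ]
}}

```text
t: 9.25
ee_pos: [0.5457, -0.0842, 0.0222]
orientation: [0.443, -0.551, 0.551, -0.443]
force: [-0.9, 1.0, 1.9]
gripper_width: 0.207
```

Call:
{"api": "step_arm", "payload": {
  "series": [
    [0, 0, 0, 0, 0, 0, 0],
    [0, 2, 0, 0, 0, 0, 0],
    [0, 2, 0, 0, 0, 0, 0],
    [0, 2, 0, 0, 0, 0, 0],
    [0, 1, 0, 0, 0, 0, 0]
  ],
  "newtons": 25
}}

```text
t: 9.88
ee_pos: [0.5456, -0.0842, 0.0151]
orientation: [0.443, -0.551, 0.551, -0.443]
force: [-1.0, -0.5, 6.4]
gripper_width: 0.205
```

Call:
{"api": "step_arm", "payload": {
  "series": [
    [0, 0, 0, 0, 0, 0, 0]
  ]
}}

```text
t: 10.0
ee_pos: [0.5457, -0.0842, 0.0152]
orientation: [0.443, -0.551, 0.551, -0.443]
force: [-2.4, -0.9, 7.2]
gripper_width: 0.205
```

Call:
{"api": "step_arm", "payload": {
  "series": [
    [-1, 0, 0, 0, 0, 0, 0],
    [-2, 0, 0, 0, 0, 0, 0],
    [-2, 0, 0, 0, 0, 0, 0]
  ]
}}

```text
t: 10.38
ee_pos: [0.5467, -0.0795, 0.0152]
orientation: [0.443, -0.551, 0.552, -0.443]
force: [-2.3, -1.3, 7.2]
gripper_width: 0.201
```

Slides freely. On to about 22 mm, then let go and push with the rear finger.

Call:
{"api": "step_arm", "payload": {
  "series": [
    [-3, 0, 0, 0, 0, 0, 0],
    [-4, 0, 0, 0, 0, 0, 0],
    [-4, 0, 0, 0, 0, 0, 0],
    [-4, 0, 0, 0, 0, 0, 0],
    [-3, 0, 0, 0, 0, 0, 0]
  ]
}}

```text
t: 11.0
ee_pos: [0.5506, -0.0618, 0.0152]
orientation: [0.443, -0.551, 0.552, -0.443]
force: [-1.8, -0.8, 6.9]
gripper_width: 0.202
```

Call:
{"api": "step_arm", "payload": {
  "series": [
    [0, 0, 0, 0, 0, 0, 0.25],
    [0, 0, 0, 0, 0, 0, 0.26],
    [0, 0, 0, 0, 0, 0, 0.26]
  ],
  "newtons": 5
}}

```text
t: 11.38
ee_pos: [0.5501, -0.0618, 0.0146]
orientation: [-0.443, 0.551, -0.551, 0.443]
force: [-0.1, -0.1, 0.0]
gripper_width: 0.261
```

```bash
python3 - <<'E'
from h import *
ims=[]
c=optics.camera("wrist"); print(bot.get_obs()["force"])
for d in optics.spot_point(c,"button_top")[:2]: print(d["p"],d["point"],world(c,d["point"]))
cv2.imwrite("pics/i.png",cv2.resize(c["img"][120:320,150:400,::-1],(625,500)))
E
```

```text
[-0.3095 -0.6943 -0.3707]
0.63 [255.5, 256.7] [ 0.5492 -0.06    0.0538]
```

View pics/i.png

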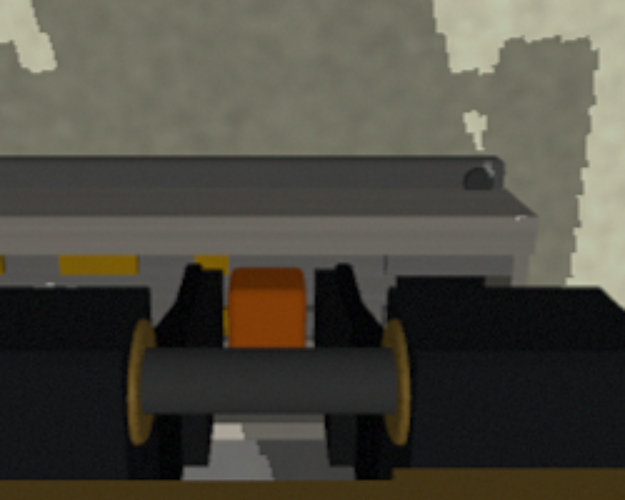

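```bash
cat > chk.py <<'E'
from h import *
c=optics.camera("wrist"); o=bot.get_obs()
h=cv2.cvtColor(c["img"],cv2.COLOR_RGB2HSV); m=(h[:,:,0]<14)&(h[:,:,1]>200)&(h[:,:,2]>70)
m[:200]=0; m[:,:200]=0; m[:,320:]=0
C=cloud(c,m); y=np.radians(-12.39); u=np.array([-np.sin(y),np.cos(y)])
C=C[(C[:,2]>.04)&(C[:,2]<.07)]; top=C[C[:,2]>np.percentile(C[:,2],60)-.003]
d=(o["ee_pos"][:2]-[.5456,-.0842])@u*1000
print("n",len(C),"cap z",np.percentile(C[:,2],[50,75,90]),"cap y",(top[:,:2].mean(0)-[.5456,-.0842])@u*1000,"tcp y",d,"F along",o["force"][:2]@u,"Fz",o["force"][2],"t",o["t"])
E
python3 chk.py
```

```text
n 772 cap z [0.0537 0.0542 0.0546] cap y 24.602115954473668 tcp y 22.980202950214746 F along -0.3089573198594293 Fz 0.8735012380244366 t 11.525
```

Call:
{"api": "step_arm", "payload": {
  "series": [
    [-3, 0, 0, 0, 0, 0, 0.26],
    [-3, 0, 0, 0, 0, 0, 0.26],
    [-3.5, 0, 0, 0, 0, 0, 0.26],
    [-3.5, 0, 0, 0, 0, 0, 0.26],
    [-3.5, 0, 0, 0, 0, 0, 0.26]
  ]
}}

```text
t: 12.15
ee_pos: [0.5539, -0.0454, 0.0149]
orientation: [0.443, -0.551, 0.551, -0.443]
force: [-0.7, -3.2, 1.9]
gripper_width: 0.265
```

```bash
python3 chk.py
```

```text
n 809 cap z [0.0537 0.0542 0.0547] cap y 38.519185775086065 tcp y 40.54424087404507 F along -2.5216883576027462 Fz 1.8238487859887886 t 12.2
```

Call:
{"api": "step_arm", "payload": {
  "series": [
    [-1.2, 0, 0, 0, 0, 0, 0.26],
    [-1.2, 0, 0, 0, 0, 0, 0.26]
  ]
}}

```text
t: 12.45
ee_pos: [0.5545, -0.0431, 0.0148]
orientation: [0.443, -0.551, 0.551, -0.443]
force: [-0.2, -4.1, -0.8]
gripper_width: 0.26
```

```bash
python3 chk.py
```

```text
n 774 cap z [0.0542 0.0548 0.0552] cap y 40.94254024659453 tcp y 42.01400990358935 F along -2.3138867688364035 Fz -0.36249396006251255 t 12.5
```

Call:
{"api": "step_arm", "payload": {
  "series": [
    [-1.2, 0, 0, 0, 0, 0, 0.26],
    [-1.2, 0, 0, 0, 0, 0, 0.26]
  ]
}}

```text
t: 12.75
ee_pos: [0.5549, -0.0412, 0.0149]
orientation: [0.443, -0.551, 0.551, -0.443]
force: [-1.4, -3.8, -0.6]
gripper_width: 0.26
```

```bash
python3 chk.py
```

```text
n 773 cap z [0.0543 0.0548 0.0552] cap y 42.862582713764596 tcp y 44.29774441931537 F along -4.364958052982345 Fz -0.6766569303485437 t 12.8
```

Call:
{"api": "step_arm", "payload": {
  "series": [
    [-1.2, 0, 0, 0, 0, 0, 0.26],
    [-1.2, 0, 0, 0, 0, 0, 0.26]
  ]
}}

```text
t: 13.05
ee_pos: [0.5555, -0.0386, 0.0149]
orientation: [0.443, -0.551, 0.551, -0.443]
force: [-0.7, -4.3, -0.5]
gripper_width: 0.263
```

```bash
python3 chk.py
```

```text
n 781 cap z [0.0543 0.0549 0.0553] cap y 45.36505732809354 tcp y 46.99499780487457 F along -3.8716186378930417 Fz -1.6176438336954386 t 13.1
```

Call:
{"api": "step_arm", "payload": {
  "series": [
    [-1.2, 0, 0, 0, 0, 0, 0.26],
    [-1.2, 0, 0, 0, 0, 0, 0.26]
  ]
}}

```text
t: 13.35
ee_pos: [0.556, -0.036, 0.015]
orientation: [-0.443, 0.551, -0.551, 0.443]
force: [-1.4, -3.2, 0.0]
gripper_width: 0.262
```

```bash
python3 chk.py
```

```text
n 769 cap z [0.0544 0.055  0.0554] cap y 48.23449929702337 tcp y 49.72076464694874 F along -2.197656496693773 Fz 1.7885212175896459 t 13.4
```

Call:
{"api": "step_arm", "payload": {
  "series": [
    [-1.2, 0, 0, 0, 0, 0, 0.26],
    [-1.2, 0, 0, 0, 0, 0, 0.26]
  ]
}}

```text
t: 13.65
ee_pos: [0.5567, -0.0331, 0.0151]
orientation: [-0.443, 0.551, -0.551, 0.443]
force: [0.3, -1.4, 0.5]
gripper_width: 0.264
```

```bash
python3 chk.py
```

```text
n 762 cap z [0.0574 0.0581 0.0585] cap y 51.07538096685134 tcp y 52.452842866865055 F along -0.22801553384169893 Fz -0.4954535279243023 t 13.7
```

Call:
{"api": "step_arm", "payload": {
  "series": [
    [2.5, 0, 0, 0, 0, 0, 0.4],
    [0, 0, 0, 0, 0, 0, 0.5],
    [0, -20, 0, 0, 0, 0, 0.5],
    [0, -60, 0, 0, 0, 0, 0.6],
    [0, -60, 0, 0, 0, 0, 0.8]
  ]
}}

```text
t: 14.32
ee_pos: [0.5558, -0.0359, 0.1579]
orientation: [0.443, -0.551, 0.551, -0.443]
force: [1.7, -0.6, -0.7]
gripper_width: 0.63
```

```bash
python3 - <<'E'
from h import *
print(bot.get_obs()["qpos"],bot.get_obs()["t"])
plan([.44,.375,.25],np.radians(-7))
c=optics.camera("wrist")
h=cv2.cvtColor(c["img"],cv2.COLOR_RGB2HSV); m=(h[:,:,0]<14)&(h[:,:,1]>200)&(h[:,:,2]>70)
C=cloud(c,m); C=C[(C[:,2]>.045)&(C[:,2]<.065)]; print("cap",len(C),np.percentile(C,[50,90],axis=0))
for l in("moving_stop","fixed_stop"):
    for d in optics.spot_point(c,l)[:1]: print(l,d["p"],world(c,d["point"]))
E
```

```text
[ 0.4985  0.2638 -0.6007  1.6732  0.1555  1.2522 -1.9223] 14.325
plan [-376.4077  -92.0115 -201.3352] [-0.      1.4763 -0.0007]
cap 303 [[ 0.5573 -0.0342  0.0579]
 [ 0.5661 -0.0276  0.0588]]
moving_stop 0.68 [ 0.5949 -0.0101  0.2576]
fixed_stop 0.84 [ 0.5594 -0.0667  0.2154]
```

Call:
{"api": "step_arm", "payload": {
  "series": [
    [0, -18, 0, 0, -0.185, 0, 1],
    [0, -18, 0, 0, -0.185, 0, 1],
    [0, -18, 0, 0, -0.185, 0, 1],
    [0, -18, 0, 0, -0.185, 0, 1],
    [0, -18, 0, 0, -0.185, 0, 1]
  ]
}}

```text
t: 15.1
ee_pos: [0.5554, -0.0361, 0.2453]
orientation: [0.643, -0.294, 0.293, -0.643]
force: [0.6, 1.0, -0.1]
gripper_width: 1.002
```

Call:
{"api": "step_arm", "payload": {
  "series": [
    [0, 0, 0, 0, -0.185, 0, 1],
    [0, 0, 0, 0, -0.185, 0, 1],
    [0, 0, 0, 0, -0.185, 0, 1],
    [0, 0, 0, 0, -0.185, 0, 1],
    [0, 0, 0, 0, 0, 0, 1]
  ]
}}

```text
t: 15.72
ee_pos: [0.5555, -0.0362, 0.2447]
orientation: [-0.706, 0.044, -0.043, 0.706]
force: [0.1, 0.0, 0.3]
gripper_width: 1.002
```

```bash
python3 - <<'E'
from h import *
o=bot.get_obs();print(o["qpos"],o["ee_pos"],o["t"],Ro.from_quat(o["orientation"]).as_matrix())
plan([.50,.27,.25],np.radians(-7))
E
```

```text
[ 0.6686  0.2484 -0.809   1.5378  0.1803  1.4335 -0.2739] [ 0.5555 -0.0362  0.2447] 15.725 [[ 0.9923 -0.0009  0.1236]
 [-0.1236  0.0002  0.9923]
 [-0.0009 -1.      0.0001]]
plan [-92.9738  -5.1828 296.9652] [-0.0001 -0.0018 -0.0009]
```

Call:
{"api": "step_arm", "payload": {
  "series": [
    [-18.6, -1, 59.4, 0, 0, 0, 1],
    [-18.6, -1, 59.4, 0, 0, 0, 1],
    [-18.6, -1, 59.4, 0, 0, 0, 1],
    [-18.6, -1, 59.4, 0, 0, 0, 1],
    [-18.6, -1, 59.4, 0, 0, 0, 1]
  ]
}}

```text
t: 16.35
ee_pos: [0.4994, 0.2714, 0.25]
orientation: [0.706, -0.045, 0.046, -0.705]
force: [1.0, 0.2, -0.2]
gripper_width: 1.003
```

Call:
{"api": "step_arm", "payload": {
  "series": [
    [0, 0, 0, 0, 0, 0, 1],
    [0, 0, 0, 0, 0, 0, 1]
  ]
}}

```text
t: 16.6
ee_pos: [0.5, 0.2697, 0.2497]
orientation: [0.706, -0.045, 0.044, -0.705]
force: [0.4, -0.9, 0.6]
gripper_width: 0.998
```

```bash
python3 - <<'E'
from h import *
c=optics.camera("wrist"); o=bot.get_obs(); print(o["ee_pos"],o["qpos"])
for d in optics.outline_of(c,"red_rack_centre")[:2]:
    P=cloud(c,d["region"]); T=P[(P[:,2]>.052)&(P[:,2]<.062)]; r=cv2.minAreaRect((T[:,:2]*1000).astype(np.float32)); print(d["p"],len(T),r, np.percentile(T,[1,99],axis=0))
c=optics.camera("scene")
for d in optics.outline_of(c,"red_rack_centre")[:2]:
    P=cloud(c,d["region"]); T=P[(P[:,2]>.052)&(P[:,2]<.062)]; print(d["p"],len(T)) ; 
    if len(T)>20: print(cv2.minAreaRect((T[:,:2]*1000).astype(np.float32)))
E
```

```text
[0.5005 0.2688 0.2497] [ 0.2049  0.3167 -0.9618  1.4957  0.2603  1.465  -0.888 ]
0.96 6086 ((495.5709533691406, 388.6583251953125), (176.61187744140625, 49.539024353027344), 83.05243682861328) [[0.4654 0.3026 0.0541]
 [0.5271 0.4741 0.0603]]Traceback (most recent call last):
  File "<stdin>", line 4, in <module>
    return _quantile_unchecked(
        a, q, axis, out, overwrite_input, method, keepdims, weights)
    return _ureduce(a,
                    func=_quantile_ureduce_func,
    ...<5 lines>...
                    overwrite_input=overwrite_input,
                    method=method)
    r = func(a, **kwargs)
    result = _quantile(arr,
                       quantiles=q,
    ...<2 lines>...
                       out=out,
                       weights=wgt)
    slices_having_nans = np.isnan(arr[-1, ...])
                                  ~~~^^^^^^^^^
IndexError: index -1 is out of bounds for axis 0 with size 0
```

```bash
python3 - <<'E'
from h import *
plan([.4957,.3875,.10],np.radians(-6.95))
E
```

```text
plan [-20.1405 149.6233 117.6596] [ 0.0009 -0.0059  0.0001]
```

Call:
{"api": "step_arm", "payload": {
  "series": [
    [-7, 0, 39, 0, 0, 0, 1],
    [-7, 0, 39, 0, -0.005, 0, 1],
    [-6, 50, 39.6, 0, 0, 0, 1],
    [0, 50, 0, 0, 0, 0, 1],
    [0, 49, 0, 0, 0, 0, 1]
  ]
}}

```text
t: 17.32
ee_pos: [0.4953, 0.3868, 0.1004]
orientation: [0.706, -0.043, 0.043, -0.706]
force: [1.1, 0.1, -0.1]
gripper_width: 0.997
```

Call:
{"api": "step_arm", "payload": {
  "series": [
    [0, 0, 0, 0, 0, 0, 1],
    [0, 0, 0, 0, 0, 0, 1]
  ]
}}

```text
t: 17.58
ee_pos: [0.4958, 0.3881, 0.1043]
orientation: [-0.705, 0.042, -0.043, 0.706]
force: [-0.2, -0.7, 1.2]
gripper_width: 0.997
```

```bash
python3 - <<'E'
from h import *
plan([.4957,.3875,.001],np.radians(-6.95))
c=optics.camera("wrist")
m=(c["range_z"]>0); P=cloud(c,m); 
for d in optics.outline_of(c,"red_rack_centre")[:1]: print(d["p"],np.percentile(cloud(c,d["region"]),[1,50,99],axis=0))
cv2.imwrite("pics/j.png",c["img"][:,:,::-1])
E
```

```text
plan [ -0.1407 103.3058  -0.7218] [-0.0014  0.0012  0.0015]
0.85 [[0.4674 0.3029 0.0544]
 [0.4983 0.4116 0.0561]
 [0.5277 0.4746 0.0601]]
```

View pics/j.png

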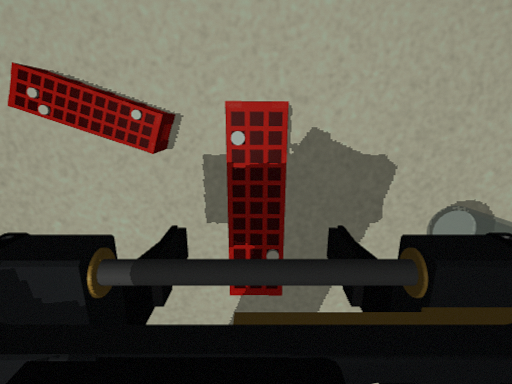

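Call:
{"api": "step_arm", "payload": {
  "series": [
    [0, 40, 0, 0, 0, 0, 1],
    [0, 35, 0, 0, 0, 0, 1],
    [0, 20, 0, 0, 0, 0, 1],
    [0, 8, 0, 0, 0, 0, 0.9],
    [0, 0, 0, 0, 0, 0, 0.75]
  ],
  "newtons": 5
}}

```text
t: 18.3
ee_pos: [0.4949, 0.3885, -0.0]
orientation: [-0.706, 0.042, -0.042, 0.706]
force: [-0.6, 0.5, 1.1]
gripper_width: 0.862
```

Call:
{"api": "step_arm", "payload": {
  "series": [
    [0, 0, 0, 0, 0, 0, 0.65],
    [0, 0, 0, 0, 0, 0, 0.55],
    [0, 0, 0, 0, 0, 0, 0.5],
    [0, 0, 0, 0, 0, 0, 0.5]
  ],
  "newtons": 5
}}

```text
t: 18.8
ee_pos: [0.4948, 0.3883, -0.0003]
orientation: [-0.706, 0.041, -0.042, 0.706]
force: [-0.7, -0.8, 4.9]
gripper_width: 0.574
```

Call:
{"api": "step_arm", "payload": {
  "series": [
    [0, 0, 0, 0, 0, 0, 0.3],
    [0, 0, 0, 0, 0, 0, 0.3],
    [0, 0, 0, 0, 0, 0, 0.3]
  ],
  "newtons": 25
}}

```text
t: 19.18
ee_pos: [0.4948, 0.3883, -0.0002]
orientation: [-0.706, 0.042, -0.042, 0.706]
force: [-1.0, -2.1, 6.5]
gripper_width: 0.577
```

Call:
{"api": "step_arm", "payload": {
  "series": [
    [0, -5, 0, 0, 0, 0, 0.3],
    [0, -15, 0, 0, 0, 0, 0.3],
    [0, -30, 0, 0, 0, 0, 0.3],
    [0, -40, 0, 0, 0, 0, 0.3],
    [0, -40, 0, 0, 0, 0, 0.3]
  ]
}}

```text
t: 19.8
ee_pos: [0.4942, 0.3881, 0.1311]
orientation: [-0.706, 0.042, -0.042, 0.706]
force: [-0.3, 0.1, -2.1]
gripper_width: 0.572
```

Call:
{"api": "step_arm", "payload": {
  "series": [
    [0, -40, 0, 0, 0, 0, 0.3],
    [0, 0, 0, 0, 0, 0, 0.3],
    [0, 0, 0, 0, 0, 0, 0.3]
  ]
}}

```text
t: 20.18
ee_pos: [0.4942, 0.3877, 0.1687]
orientation: [0.706, -0.042, 0.042, -0.706]
force: [0.4, 0.5, -3.9]
gripper_width: 0.57
```

```bash
python3 - <<'E'
from h import *
o=bot.get_obs(); print(o["t"],o["ee_pos"],o["force"],o["wrist_torque"])
c=optics.camera("wrist")
for d in optics.outline_of(c,"red_rack_centre")[:2]:
    P=cloud(c,d["region"]); z=np.percentile(P[:,2],60); T=P[abs(P[:,2]-z)<.006]; print(d["p"],len(T),z,cv2.minAreaRect((T[:,:2]*1000).astype(np.float32)))
    A=np.c_[T[:,:2],np.ones(len(T))]; print("slope",np.linalg.lstsq(A,T[:,2],rcond=None)[0])
s=optics.camera("side"); sc=optics.camera("scene")
y=np.radians(-12.39); R=np.array([[np.cos(y),-np.sin(y)],[np.sin(y),np.cos(y)]]); og=np.array([.5292,-.0142])
for n,c in(("side",s),("scene",sc)):
    P=cloud(c,c["range_z"]>0); L=np.c_[(P[:,:2]-og)@R,P[:,2]]
    for nm,a,b in(("fix",-.115,-.07),("mov",.06,.14)):
        q=(L[:,0]>-.09)&(L[:,0]<-.02)&(L[:,1]>a)&(L[:,1]<b)&(L[:,2]>.03)&(L[:,2]<.055); print(n,nm,q.sum(),np.percentile(L[q],[2,50,98],axis=0) if q.sum() else 0)
    for l in("moving_stop","fixed_stop","bed"):
        for d in optics.spot_point(c,l)[:1]: w=world(c,d["point"]);print(l,d["p"],w,(w[:2]-og)@R)
cv2.imwrite("pics/k.png",np.hstack([cv2.resize(s["img"][150:280,170:340],(500,382)),cv2.resize(sc["img"][150:250,200:320],(300,250))[:250].copy() if 0 else np.zeros((382,1,3),np.uint8)])[:,:,::-1])
E
```

```text
20.175 [0.4942 0.3877 0.1687] [ 0.3527  0.5167 -3.8981] [-0.052  -0.0671  0.0416]
0.94 4125 0.03997504124949739 ((362.4627380371094, 486.13995361328125), (35.71921157836914, 125.80667877197266), 64.27389526367188)
slope [-0.003  -0.0013  0.0416]
0.66 20307 0.22510576498531695 ((499.01263427734375, 418.553466796875), (113.5156478881836, 50.234771728515625), 82.93920135498047)
slope [-0.0079  0.0011  0.2285]
side fix 179 [[-0.0896 -0.1012  0.031 ]
 [-0.0551 -0.0978  0.0433]
 [-0.0217 -0.09    0.0512]]
side mov 164 [[-0.0883  0.0982  0.031 ]
 [-0.0545  0.1031  0.0442]
 [-0.0208  0.1107  0.0537]]
moving_stop 0.84 [0.4968 0.102  0.0212] [-0.0566  0.1065]
fixed_stop 0.57 [ 0.4471 -0.0965  0.0315] [-0.0626 -0.098 ]
bed 0.89 [0.4729 0.0271 0.0082] [-0.0639  0.0282]
scene fix 109 [[-0.0875 -0.1012  0.0303]
 [-0.0545 -0.0938  0.0422]
 [-0.021  -0.0893  0.0501]]
scene mov 139 [[-0.0868  0.1012  0.0308]
 [-0.0536  0.1072  0.0436]
 [-0.0215  0.1104  0.053 ]]
moving_stop 0.92 [0.4974 0.1026 0.0327] [-0.0561  0.1073]
fixed_stop 0.97 [ 0.454  -0.0935  0.0291] [-0.0564 -0.0935]
bed 0.59 [ 0.6904 -0.3147  0.0748] [ 0.222  -0.2589]
```

View pics/k.png

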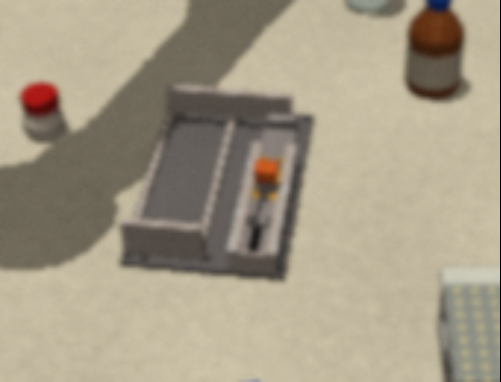

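```bash
python3 - <<'E'
from h import *
plan([.4767,.0030,.13],np.radians(-12.39))
E
```

```text
plan [  27.6498   39.0341 -384.5062] [ 0.0002  0.0984 -0.0001]
```

Call:
{"api": "step_arm", "payload": {
  "series": [
    [1.5, 0, -20, 0, 0, 0, 0.3],
    [3, 0, -45, 0, 0, 0, 0.3],
    [3, 0, -45, 0, 0, 0, 0.3],
    [3.5, 0, -45, 0, 0, 0, 0.3],
    [3, 0, -45, 0, 0, 0, 0.3]
  ]
}}

```text
t: 21.3
ee_pos: [0.4847, 0.1864, 0.1692]
orientation: [0.706, -0.042, 0.042, -0.706]
force: [1.1, 0.9, -2.0]
gripper_width: 0.573
```

Call:
{"api": "step_arm", "payload": {
  "series": [
    [3.5, 0, -45, 0, 0, 0, 0.3],
    [3, 0, -45, 0, 0, 0, 0.3],
    [3, 9, -45, 0, 0, 0, 0.3],
    [3, 15, -34, 0, 0, 0, 0.3],
    [1, 15, -15.5, 0, 0, 0, 0.3]
  ]
}}

```text
t: 21.92
ee_pos: [0.4765, 0.0011, 0.1297]
orientation: [0.706, -0.042, 0.043, -0.705]
force: [0.0, 0.8, -2.8]
gripper_width: 0.577
```

Call:
{"api": "step_arm", "payload": {
  "series": [
    [0, 0, 0, 0, 0.05, 0, 0.3],
    [0, 0, 0, 0, 0.048, 0, 0.3],
    [0, 0, 0, 0, 0, 0, 0.3],
    [0, 0, 0, 0, 0, 0, 0.3]
  ]
}}

```text
t: 22.42
ee_pos: [0.4766, 0.0037, 0.1301]
orientation: [-0.703, 0.076, -0.075, 0.703]
force: [0.5, 0.6, -2.4]
gripper_width: 0.57
```

```bash
cat > rel.py <<'E'
from h import *
o=bot.get_obs(); print(o["t"],o["ee_pos"],o["force"],o["gripper_width"])
plan([.4767,.0030,.0078],np.radians(-12.39))
y=np.radians(-12.39); R=np.array([[np.cos(y),-np.sin(y)],[np.sin(y),np.cos(y)]]); og=np.array([.5292,-.0142])
for n in("side","scene","wrist"):
    c=optics.camera(n); h=cv2.cvtColor(c["img"],cv2.COLOR_RGB2HSV); m=((h[:,:,0]<6)|(h[:,:,0]>174))&(h[:,:,1]>150)&(h[:,:,2]>50)
    P=cloud(c,m); L=np.c_[(P[:,:2]-og)@R,P[:,2]]; L=L[(abs(L[:,0]+.055)<.06)&(abs(L[:,1]-.0055)<.13)&(L[:,2]>.03)]
    if len(L)<30: print(n,len(L)); continue
    zt=np.percentile(L[:,2],97); T=L[abs(L[:,2]-zt)<.008]
    print(n,len(L),"top z",zt,"x",np.percentile(T[:,0],[1,99])*1000,"y",np.percentile(T[:,1],[.5,99.5])*1000,cv2.minAreaRect((T[:,:2]*1000).astype(np.float32)))
    cv2.imwrite("pics/last_%s.png"%n,c["img"][:,:,::-1])
E
python3 rel.py
```

```text
22.425 [0.4766 0.0037 0.1301] [ 0.4998  0.5808 -2.4238] 0.5697488116689224
plan [  0.2738 122.2514  -0.6696] [-0.0002  0.0023 -0.    ]
side 790 top z 0.19048505714678574 x [-78.1538 -29.5615] y [-85.4482  84.4339] ((-54.7491455078125, -0.2917022705078125), (172.129638671875, 50.878379821777344), 89.88504791259766)
scene 853 top z 0.18895511455632766 x [-80.747  -17.2024] y [-29.8995  92.8837] ((-48.0054931640625, 30.307804107666016), (126.17628479003906, 71.08847045898438), 84.00225830078125)
wrist 15524 top z 0.18771211397336005 x [-78.7623 -30.0462] y [-18.3949  93.3459] ((-54.879512786865234, 37.127681732177734), (113.07538604736328, 51.017295837402344), 89.74732971191406)
```

Call:
{"api": "step_arm", "payload": {
  "series": [
    [0, 20, 0, 0, 0, 0, 0.3],
    [0, 30, 0, 0, 0, 0, 0.3],
    [0, 20, 0, 0, 0, 0, 0.3],
    [0, 0, 0, 0, 0, 0, 0.3],
    [0, 0, 0, 0, 0, 0, 0.3]
  ]
}}

```text
t: 23.2
ee_pos: [0.4772, 0.0032, 0.061]
orientation: [-0.703, 0.076, -0.077, 0.703]
force: [0.1, -0.5, -1.9]
gripper_width: 0.572
```

```bash
python3 rel.py; python3 - <<'E'
import cv2,numpy as np
a=cv2.imread("pics/last_side.png")[160:270,180:330]; b=cv2.imread("pics/last_scene.png")[150:250,195:330]
cv2.imwrite("pics/m.png",np.hstack([cv2.resize(a,(400,300)),cv2.resize(b,(400,300))]))
E
```

```text
23.2 [0.4772 0.0032 0.061 ] [ 0.0771 -0.523  -1.851 ] 0.5716455469125575
plan [-0.4675 53.2102 -0.2734] [-0.0003  0.0004  0.001 ]
side 756 top z 0.12160637904214523 x [-77.0129 -29.2797] y [-84.7105  70.0614] ((-54.082916259765625, -6.12213134765625), (49.520938873291016, 161.2866973876953), 1.7440932989120483)
scene 782 top z 0.12003260063585765 x [-78.7852 -20.6556] y [-14.2936  92.6338] ((-53.01055908203125, 31.776973724365234), (66.86647033691406, 125.83440399169922), 8.111686706542969)
wrist 15606 top z 0.11875020321756367 x [-78.0014 -29.2909] y [-18.6753  93.1823] ((-53.89897537231445, 36.673641204833984), (113.71733856201172, 50.66556930541992), 89.358642578125)
```

View pics/m.png

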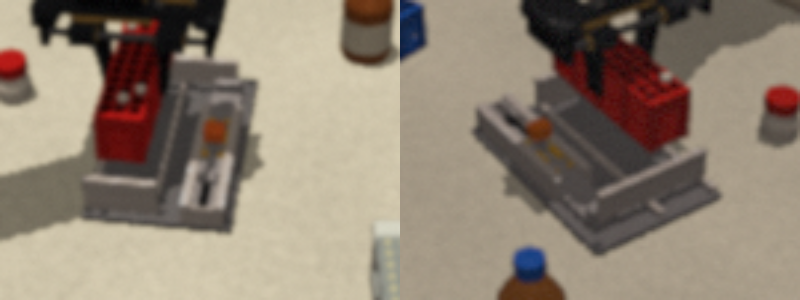

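Call:
{"api": "step_arm", "payload": {
  "series": [
    [-0.5, 15, 0, 0, 0, 0, 0.3],
    [0, 15, 0, 0, 0, 0, 0.3],
    [0, 10, 0, 0, 0, 0, 0.3],
    [0, 6, 0, 0, 0, 0, 0.3],
    [0, 3, 0, 0, 0, 0, 0.3]
  ]
}}

```text
t: 23.98
ee_pos: [0.476, 0.0033, 0.0108]
orientation: [-0.703, 0.076, -0.076, 0.703]
force: [0.4, 0.1, -2.3]
gripper_width: 0.576
```

Call:
{"api": "step_arm", "payload": {
  "series": [
    [0, 1, 0, 0, 0, 0, 0.3],
    [0, 1, 0, 0, 0, 0, 0.3],
    [0, 0.5, 0, 0, 0, 0, 0.3]
  ]
}}

```text
t: 24.35
ee_pos: [0.4762, 0.0031, 0.0088]
orientation: [0.703, -0.076, 0.076, -0.703]
force: [0.1, -0.1, -3.1]
gripper_width: 0.572
```

Call:
{"api": "step_arm", "payload": {
  "series": [
    [0, 0.5, 0, 0, 0, 0, 0.3],
    [0, 0.5, 0, 0, 0, 0, 0.3],
    [0, 0, 0, 0, 0, 0, 0.3]
  ]
}}

```text
t: 24.72
ee_pos: [0.4761, 0.0031, 0.0077]
orientation: [0.703, -0.076, 0.076, -0.703]
force: [0.2, -0.8, -1.7]
gripper_width: 0.572
```

```bash
python3 rel.py
```

```text
24.725 [0.4761 0.0031 0.0077] [ 0.2051 -0.8491 -1.6615] 0.5716842094439517
plan [ 0.5793 -0.1107  0.0118] [0.     0.0002 0.0001]
side 551 top z 0.07020069740999066 x [-78.2114 -29.872 ] y [-84.7922  65.1871] ((-54.13396453857422, -8.210006713867188), (51.80291748046875, 156.4400634765625), 2.8802614212036133)
scene 502 top z 0.06689949236441303 x [-79.5228 -18.5286] y [-19.0759  92.3566] ((-55.066524505615234, 38.255096435546875), (67.24065399169922, 114.53956604003906), 7.769773006439209)
wrist 15681 top z 0.06525083436347368 x [-79.0989 -30.4684] y [-18.702   93.0101] ((-55.115806579589844, 36.57157897949219), (113.5381851196289, 50.856834411621094), 89.37397003173828)
```

Rack top is at 65 mm against 64 expected, so it is nearly on the floor. I'll lower it until the load comes off.

Call:
{"api": "step_arm", "payload": {
  "series": [
    [0, 0.5, 0, 0, 0, 0, 0.3],
    [0, 0.5, 0, 0, 0, 0, 0.3],
    [0, 0, 0, 0, 0, 0, 0.3]
  ]
}}

```text
t: 25.25
ee_pos: [0.4761, 0.0031, 0.0076]
orientation: [0.703, -0.076, 0.076, -0.703]
force: [-7.5, -0.8, 15.6]
gripper_width: 0.573
```

Call:
{"api": "step_arm", "payload": {
  "series": [
    [0, -0.7, 0, 0, 0, 0, 0.57],
    [0, 0, 0, 0, 0, 0, 0.6],
    [0, 0, 0, 0, 0, 0, 0.66],
    [0, 0, 0, 0, 0, 0, 0.7]
  ],
  "newtons": 5
}}

```text
t: 25.75
ee_pos: [0.4762, 0.0031, 0.0074]
orientation: [-0.703, 0.076, -0.076, 0.703]
force: [-0.1, 0.4, 1.0]
gripper_width: 0.677
```

Call:
{"api": "step_arm", "payload": {
  "series": [
    [0, 0, 0, 0, 0, 0, 0.75],
    [0, -10, 0, 0, 0, 0, 0.75],
    [0, -30, 0, 0, 0, 0, 0.75],
    [0, -50, 0, 0, 0, 0, 0.75],
    [0, -60, 0, 0, 0, 0, 0.75]
  ]
}}

```text
t: 26.38
ee_pos: [0.4754, 0.0034, 0.159]
orientation: [-0.703, 0.076, -0.076, 0.703]
force: [1.6, -0.7, 0.2]
gripper_width: 0.753
```

Call:
{"api": "step_arm", "payload": {
  "series": [
    [0, -30, -50, 0, 0, 0, 0.75],
    [0, 0, -50, 0, 0, 0, 0.75],
    [0, 0, 0, 0, 0, 0, 0.75],
    [0, 0, 0, 0, 0, 0, 0.75]
  ]
}}

```text
t: 26.88
ee_pos: [0.4547, -0.0939, 0.1877]
orientation: [-0.703, 0.076, -0.076, 0.703]
force: [-0.1, -0.1, 0.0]
gripper_width: 0.753
```

```bash
python3 rel.py; python3 - <<'E'
from h import *
a=cv2.imread("pics/last_side.png")[160:270,180:330]; b=cv2.imread("pics/last_wrist.png")
cv2.imwrite("pics/n.png",np.hstack([cv2.resize(a,(400,300)),cv2.resize(b,(400,300))]))
y=np.radians(-12.39); R=np.array([[np.cos(y),-np.sin(y)],[np.sin(y),np.cos(y)]]); og=np.array([.5292,-.0142])
for n in("wrist","scene"):
    c=optics.camera(n); P=cloud(c,c["range_z"]>0); L=np.c_[(P[:,:2]-og)@R,P[:,2]]
    q=(abs(L[:,0]-.03)<.008)&(abs(L[:,1]+.011)<.006)&(L[:,2]>.04)&(L[:,2]<.08); print(n,"cap top",q.sum(),np.percentile(L[q][:,2],[50,90]) if q.sum() else 0)
    q=(abs(L[:,0]+.055)<.03)&(abs(L[:,1]-.0055)<.095)&(L[:,2]>.058)&(L[:,2]<.075); T=L[q]; print("rack",len(T),np.linalg.lstsq(np.c_[T[:,:2],np.ones(len(T))],T[:,2],rcond=None)[0])
    for l in("moving_stop","fixed_stop"):
        for d in optics.spot_point(c,l)[:1]: w=world(c,d["point"]);print(l,d["p"],(w[:2]-og)@R,w[2])
E
```

```text
26.875 [ 0.4547 -0.0939  0.1877] [-0.1323 -0.1264  0.0147] 0.7526808477452827
plan [  0.6103 179.9608  99.3454] [-0.0001  0.0004  0.0004]
side 764 top z 0.06835803546996166 x [-76.1345 -30.0216] y [-85.3985  89.7102] ((-53.08809280395508, 2.8028564453125), (181.03871154785156, 47.356590270996094), 89.77519226074219)
scene 752 top z 0.06658716759174833 x [-78.0066 -28.511 ] y [-78.9153  92.0336] ((-52.733699798583984, 5.848663330078125), (174.8916015625, 53.70660400390625), 88.18865966796875)
wrist 7684 top z 0.06550117126811426 x [-79.1074 -30.5743] y [-81.2465  88.3885] ((-54.726905822753906, 3.4041061401367188), (171.7875213623047, 49.93022155761719), 89.79016876220703)
wrist cap top 183 [0.0581 0.0588]
rack 8606 [-0.0014 -0.0004  0.0641]
fixed_stop 0.61 [-0.0548 -0.0873] 0.03942124821873581
scene cap top 26 [0.0542 0.0585]
rack 590 [-0.0117 -0.0056  0.0637]
moving_stop 0.63 [-0.0585  0.1074] 0.02309071888210218
fixed_stop 0.72 [-0.0412 -0.0768] 0.04347237572306481
```

View pics/n.png

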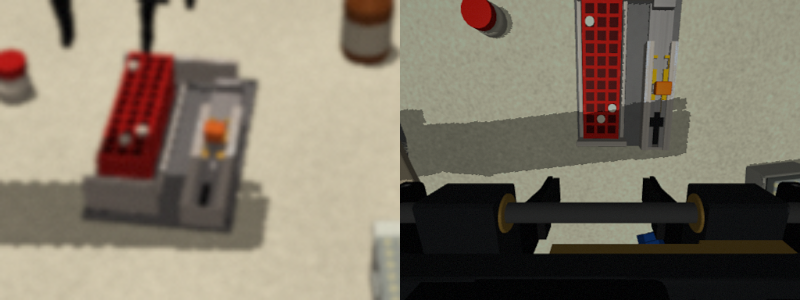

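```bash
python3 -c "
from plant import close_job
print(close_job())"
```

```text
the job is handed in; nothing more can be done
None
```

The holder is set one notch out, the red rack sits in the bed, and the job is handed in. `close_job` gave no verdict.

**What I did:** I pinched the orange button, pressed it about 7 mm and drew the tube out about 23 mm. I then loosened the grip and pushed on in 2.4 mm steps until the button popped up, at a slide of about 50 mm. After that I lifted the long red rack, lowered it into the bed until it touched, let go and backed off.

**Last checks:**
- **Button:** its cap top measured 58 mm with the wrist camera, which means it is up. The scene camera gave 54 to 58.5 mm on only a few pixels.
- **Catch force:** the largest force I read along the slide was about 4 N, well under the 20 N limit.
- **Rack height and tilt:** the rack is flat to within 0.002 rad by the wrist camera (the scene camera showed about 0.01). Its top is at 64 mm, so its centre is about 36 mm above the bench.
- **Rack position:** it is about 0 to 2 mm off the bed's middle line and within about 0.03 rad of its direction. It lies between both stops, with an estimated 6 to 11 mm free at each end. The cameras differ by about 3 mm lengthwise.
- **Robot and time:** the gripper was clear of everything at about 27 s. I took no final position check of the other items, but the arm stayed clear of them.

**Things that disagreed:**
- The finger tips turned out to be about 24 mm higher than the reported TCP. My first grasp closed above the button, and I corrected it by feel.
- Setting the rack down pressed it onto the floor with about 16 N for a moment before I eased off.

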